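# Load a radio board and its shield into the test nest

### The job

Set the radio board up for a shielded test: put the green board into the nest with the yellow blocks, down between the blocks; then stand the silver shield frame on the board's gold rectangle, close the frame with the copper lid, knob up, and finally lay the brass ring weight over the knob onto the lid. Build it up in that order, each part square on the one below, and leave the blue board where it lies.

Things in the scene. Friction and masses are not known exactly. Their poses are not given: they have to be found in the camera images.
- nest_yellow: Fixed grey plate 140 (x) x 84 (y) x 10 mm with six yellow blocks, tops 30 mm over the bench: one mid-way on each short end (inner face at x +-59), four along the sides at x +-42 (inner faces at y +-34): 4 mm play round a board; mid-sides open for fingers. Origin: centre of underside; x along its length, z up, yaw within 0.3 rad. Load this one.
- nest_red: Fixed grey plate 140 (x) x 84 (y) x 10 mm with six red blocks, tops 30 mm over the bench: one mid-way on each short end (inner face at x +-59), four along the sides at x +-42 (inner faces at y +-34): 4 mm play round a board; mid-sides open for fingers. Origin: centre of underside; x along its length, z up, yaw within 0.3 rad. Stays empty.
- board_green: Loose green circuit board 110 (x) x 60 (y) x 3 mm on four 15 mm standoffs (top face at z 18 mm). Gold rectangle 58 x 45 mm at its centre; tall parts (8 mm) only beyond x +-39. Origin: centre, at the standoffs' feet; x along its length, z up, yaw within 0.35 rad. 80 g. Grip across the 60 mm width at mid-length. Either way round in the nest; seated, its origin is 10 mm over the nest's.
- board_blue: Loose blue circuit board 110 (x) x 60 (y) x 3 mm on four 15 mm standoffs (top face at z 18 mm). Gold rectangle 58 x 45 mm at its centre; tall parts (8 mm) only beyond x +-39. Origin: centre, at the standoffs' feet; x along its length, z up, yaw within 0.35 rad. Not used, stays where it lies.
- frame: Loose silvery shield frame, 60 g: rectangular wall open at top and bottom, outside 56 (x) x 44 (y) mm, 18 mm high, walls 3 mm. Origin: centre of its lower edge; x along the 56 mm side, z up, yaw within 0.5 rad. Its long side goes along the board's, either way round, centred on the board; seated, its origin is 18 mm over the board's.
- lid: Loose copper lid, 90 g: plate 62 (x) x 50 (y) x 4 mm, plug 40 x 28 x 6 mm below it (5 mm play in the frame), upright black knob 16 mm dia, 28 mm tall, on top. Origin: centre of plug's underside (plate z 6 to 10, knob 10 to 38 mm); z up, yaw within 0.6 rad. Long side along the frame's, either way round; plate rests on the frame: origin 12 mm over the frame's.
- weight: Loose brass ring weight, 340 g, outside diameter 56 mm, hole 30 mm, 24 mm high, lying flat. Origin: centre of its underside, z up. Goes over the lid's knob and rests on the lid's plate (origin 10 mm over the lid's).
Things that resemble listed ones, but are neither listed nor needed, are in the scene too. What is shaped like the nest_yellow but pink is not meant. What is meant by the lid is not pink, and is the smaller of those in its own colour.

How it is judged (in metres and radians):
On the way, in this order (a step that is already met when the one before it is completed fails the run):
1. the green board stands in the yellow nest (horizontal distance between board_green and nest_yellow below 0.009 m and z of board_green in the frame of nest_yellow between 0.007 and 0.013 m and angle between board_green's own z axis and vertical below 0.08 rad and angle between the x axis of board_green and the x axis of nest_yellow, either way round below 0.2 rad), for 0.2 s.
2. the frame stands on the green board in the nest (all of step 1 and horizontal distance between frame and board_green below 0.008 m and z of frame in the frame of board_green between 0.015 and 0.021 m and angle between frame's own z axis and vertical below 0.08 rad and angle between the x axis of frame and the x axis of board_green, either way round below 0.2 rad), for 0.2 s.
3. the lid closes the frame (all of step 2 and horizontal distance between lid and frame below 0.009 m and z of lid in the frame of frame between 0.009 and 0.015 m and angle between lid's own z axis and vertical below 0.08 rad and angle between the x axis of lid and the x axis of frame, either way round below 0.25 rad), for 0.2 s.
4. the ring weight lies on the lid around the knob (all of step 3 and horizontal distance between weight and lid below 0.01 m and z of weight in the frame of lid between 0.007 and 0.013 m and angle between weight's own z axis and vertical below 0.08 rad), for 0.2 s.
At the end, for the whole second after the job is handed in: Stacked in the yellow nest: green board (within 9 mm, 0.2 rad), frame on its gold rectangle (8 mm, 0.2 rad), lid on the frame (9 mm, 0.25 rad), weight on the lid around the knob (10 mm); each within 0.08 rad of upright and 3 mm of its seated height, released, still (all of step 4 and linear speed of each of board_green, frame, lid, weight below 0.02 m/s); the robot touches nothing.
It fails at once if the blue board is shifted by more than 15 mm (distance of board_blue from where it was at the start of the episode above 0.015 m).
It also fails if it takes over 106 s, if anything falls off the work surface, if the arm or the gripper's body presses on something with over 40 N, if the wrist force passes 120 N, or if a joint passes its speed limit or range.

### The arm

A 6-joint arm with a two-finger parallel gripper is mounted at the origin on the work surface. World frame = base frame: x ahead of the robot, y to its left, z up, the work surface at z = 0. Lengths are in mm, angles in rad, forces in N, time in s.
With the tool pointing down it reaches from about 325 to 775 mm from the base axis. Payload 5.5 kg.
Tool frame: the origin (TCP) lies on the centre line of the jaws, within the pads' length; the fingertips stand 25 mm ahead of it and the grasp point (between the pads) lies 6 mm ahead of it; z points along the fingers, y is the line along which they close (so a half turn about z gives the same grasp; the last joint's range is limited). The gripper opens to 88 mm and grips with 3 to 60 N. Pads are 20 mm wide; open, the fingers measure 115 mm over their backs; the gripper's body (75 mm by 178 mm) begins 61 mm behind the grasp point.
Start: joints at [-1.381, 0.091, 1.231, -0, 1.82, -0.057], TCP at [146.58, -581.834, 215.731] pointing down, gripper open.
Joint ranges: [-2.87, 2.87], [-0.86, 2.18], [0.17, 2.46], [-1.51, 4.65], [0.06, 2.69], [-2.65, 2.65]. Speed limits (rad/s): [2.57, 2.57, 3.01, 3.14, 3.14, 3.14].

### API

Orientations are given as a rotation vector (axis times angle).
In Python, from bench import observe, camera, camera_info, hand_in, boxes_of, masks_of gives the robot as it stands.
- The arm moves only by the shell command python3 -m pendant 'ROWS' [FORCE]. ROWS is a JSON object of lists of equal length, an entry for each row: "grip": the finger opening in m, from 0 to 0.0878; "delta_pos": the shift along the tool's x, y, z in m, a list of three; "turn": the turn about the tool's z in rad. In form: {"grip": [grip, ...], "delta_pos": [[tx, ty, tz], ...], "turn": [turn, ...]}. A call has exactly 8 rows; each row is the pose to reach, as a shift and turn from the pose commanded when the call began, along the tool's axes at that moment; what a row does not reach only later rows make up. A row lasts 1/12 s, in which the tool goes at most 41.7 mm and 7.16 degrees, less where a joint would pass 70% of its speed; a pose out of reach is approached as far as the arm can. A call with a gripper value outside its range is refused whole. The fingers move at their own pace and stop on an object; FORCE is the grip in N (left out, the last holds). Time passes only in rows, so rows that repeat a pose let the fingers close, or fill a call up. It gives the time, the measured TCP pose, the force, the opening and the grip force at its end, in the units of the state.
- observe(): the state, without advancing time (a new reading comes with each control period).
- camera(name): name is "scene" or "side" or "wrist"; returns the picture (480x640x3 uint8, red, green, blue); there is no depth.
- camera_info(name): a dict with "fx", "fy", "cx", "cy" (pixels), "origin" and "orientation" of the camera in the world; the wrist camera has in their place "T_tool_cam" (4x4, takes a point from camera to tool coordinates, whose origin is the TCP and whose axes are the flange's). Camera axes: x right, y up, looking along -z (the intrinsics and any distortion apply to the point x, -y, -z); pixel columns grow to the right and rows downward; lengths in mm; the calibration is good to about 2 mm. A picture is of the moment at which its call begins: read the wrist's pose just before it. camera_info takes no time and is no camera call.
- hand_in(): hands the job in; it is judged then, once.
Trained networks look in the newest picture that a camera, given by its name, has taken for a name from the list of things; names that differ only in an ending like _2 or _b are one class to them, and where a whole thing is asked for, a point or a joint stands for the part that bears it (a point fixed in the world has none). Each returns a list of dicts, best first, with "score" (0 to 1); they miss things now and then, are a little off and sometimes report something else, mostly with a low value. They report only what shows in the picture. A call takes as long as a camera call. They do not tell look-alikes from the thing itself.
- boxes_of(name, camera): "pixel" ([column, row] in pixels, amid what is visible of it).
- masks_of(name, camera): "region" (480x640 bool, what is visible of it) and "pixel" ([column, row] in pixels, amid what is visible of it).
The state is a dict: "time_s": time; "q": joint angles; "joint_velocities": joint speeds; "joint_torque": joint torques, N m; "tcp_pos": TCP position; "tool_rot": TCP orientation; "force": force on the tool from outside, world axes, zero at the start; "wrist_torque": the same for the moment, N m; "grip_width": finger opening in mm; "finger_force": force on a finger pad.
Only numpy, scipy, OpenCV 4.12 (cv2) and the standard library are available. Lean on these libraries where they do the work, as an engineer would, in place of code of your own. Each camera call takes 0.05 s, during which the arm holds its last target. There are 200 camera calls.

## Working session

There is one attempt and no reset: what is moved stays moved. The work goes in short steps, Python scripts to look and compute and a shell command to move; the robot and the scene stay as the last step left them, time stands still between calls to the robot, and variables do not carry over. Pictures are saved under pics/ and viewed, at most 14 in all, crops included, and the job is handed in when it is done.

```bash
mkdir -p pics; ls; python3 - <<'E'
from bench import *
import cv2
s=observe();print({k:s[k] for k in('time_s','tcp_pos','tool_rot','grip_width','force')})
for c in('scene','side','wrist'):
    im=camera(c);cv2.imwrite(f'pics/{c}0.png',im[:,:,::-1])
    i=camera_info(c);print(c,i)
    for n in('nest_yellow','board_green','frame','lid','weight'):
        print(n,[([round(float(v)) for v in d['pixel']],round(float(d['score']),2),im[int(d['pixel'][1]),int(d['pixel'][0])].tolist()) for d in boxes_of(n,c)])
E
```

```text
pics
{'time_s': 0.0, 'tcp_pos': array([ 146.52331211, -581.53581707,  214.62262693]), 'tool_rot': array([-3.11583689e+00, -3.86418726e-01,  2.22908181e-04]), 'grip_width': 87.77371792587526, 'force': array([-0.13959458, -0.06736273, -0.47849117])}
scene {'fx': 448.5038508172322, 'fy': 448.5038508172322, 'cx': 319.4319892782152, 'cy': 241.6341227642028, 'origin': array([1325.03011928, -282.29910728,  603.40695243]), 'orientation': array([0.84750323, 0.65173221, 1.24263689])}
nest_yellow [([328, 297], 0.98, [244, 201, 65]), ([247, 215], 0.66, [241, 200, 65]), ([154, 301], 0.63, [242, 200, 65])]
board_green [([410, 278], 0.95, [30, 25, 20])]
frame []
lid [([359, 242], 0.87, [150, 74, 40]), ([366, 212], 0.8, [26, 22, 16]), ([403, 197], 0.78, [23, 21, 16]), ([254, 251], 0.4, [250, 209, 71])]
weight [([253, 249], 0.78, [181, 132, 45])]
side {'fx': 584.835252778397, 'fy': 584.835252778397, 'cx': 322.70768231479394, 'cy': 242.61985665987015, 'origin': array([ -85.18147545, 1001.47605329,  790.19068356]), 'orientation': array([ 0.32199795, -1.34168945, -2.37895461])}
nest_yellow [([262, 245],
[... 190 characters left out ...]
63, 330], 0.77, [123, 106, 70])]
lid [([336, 351], 0.96, [16, 17, 16]), ([342, 310], 0.79, [62, 39, 43]), ([307, 281], 0.77, [17, 14, 13])]
weight [([353, 235], 0.84, [214, 159, 77])]
wrist {'fx': 418.079832789651, 'fy': 418.079832789651, 'cx': 320.2162864215468, 'cy': 239.4802881039343, 'T_tool_cam': array([[ 1.21473616e-04,  9.64019797e-01,  2.65830426e-01,
         7.22209801e+01],
       [ 9.99999129e-01,  2.32209172e-04, -1.29905276e-03,
        -1.58430084e-01],
       [-1.31404084e-03,  2.65830353e-01, -9.64018930e-01,
        -1.69479245e+02],
       [ 0.00000000e+00,  0.00000000e+00,  0.00000000e+00,
         1.00000000e+00]])}
nest_yellow []
board_green []
frame []
lid []
weight []
```

View pics/scene0.png

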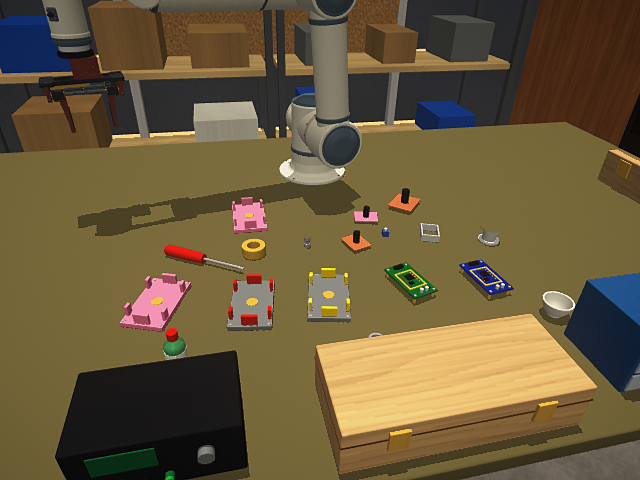

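View pics/side0.png

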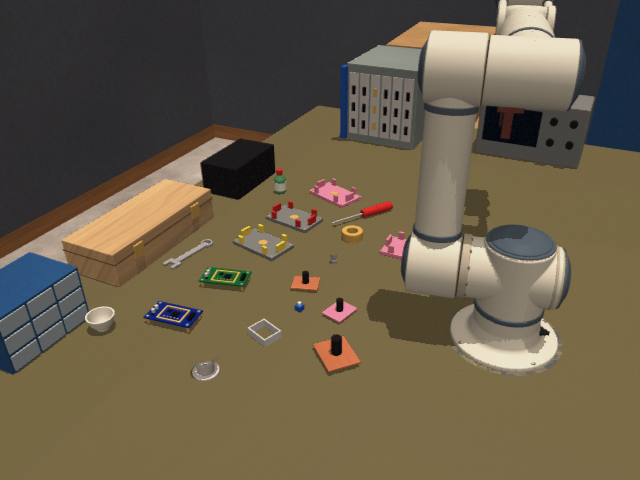

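The scene view shows the yellow nest at (328,297), red nest (252,303), pink nests at (250,214) and (157,300). The green board is at (410,280), blue at (486,278), frame (430,232) and ring (254,248). In the side view these are yellow (263,242), green (226,277), frame (264,331) and ring (352,234).

Things that could be taken for what I want:
- **Lid:** small copper (356,241), big copper (404,201), pink (366,215).
- **Nest:** yellow, red or the two pinks.

My choices are the small copper lid at (356,241), which looks smaller even though it is nearer the camera, and the yellow nest at (328,297).

```bash
cat > h.py <<'E'
import numpy as np,cv2
from bench import *
from scipy.spatial.transform import Rotation as R
def cam(c,s=None):
    i=camera_info(c);K=np.array([[i['fx'],0,i['cx']],[0,i['fy'],i['cy']],[0,0,1.]])
    if c=='wrist':
        s=s or observe();T=np.eye(4);T[:3,:3]=R.from_rotvec(s['tool_rot']).as_matrix();T[:3,3]=s['tcp_pos']
        T=T@i['T_tool_cam'];Rm,o=T[:3,:3],T[:3,3]
    else: Rm,o=R.from_rotvec(i['orientation']).as_matrix(),np.array(i['origin'])
    return K,Rm@np.diag([1,-1,-1.]),o      # cv-style axes
def ray(C,p):
    K,Rm,o=C;d=Rm@np.linalg.solve(K,[p[0],p[1],1.]);return o,d/np.linalg.norm(d)
def plane(C,p,z):
    o,d=ray(C,p);return (o+d*(z-o[2])/d[2])
def planes(C,P,z): return np.array([plane(C,p,z)[:2] for p in P])
def tri(L):
    A=np.zeros((3,3));b=np.zeros(3)
    for C,p in L:
        o,d=ray(C,p);M=np.eye(3)-np.outer(d,d);A+=M;b+=M@o
    X=np.linalg.solve(A,b);return X,max(np.linalg.norm(np.cross(X-o,d)) for o,d in[ray(C,p) for C,p in L])
def proj(C,X):
    K,Rm,o=C;q=K@(Rm.T@(np.array(X,float)-o));return q[:2]/q[2]
def yaw(s):  # world angle of tool x, y axes
    M=R.from_rotvec(s['tool_rot']).as_matrix();return np.arctan2(M[1,0],M[0,0])
def go(x,y,z=None,ty=None,s=None):
    "delta in tool axes to TCP (x,y,z), with tool y axis along world angle ty (mod pi)"
    s=s or observe();M=R.from_rotvec(s['tool_rot']).as_matrix();p=s['tcp_pos']
    d=M.T@(np.array([x,y,p[2] if z is None else z])-p)/1000
    a=np.arctan2(M[1,1],M[0,1]);t=0 if ty is None else -((ty-a+np.pi/2)%np.pi-np.pi/2)
    print('delta_m',d.round(4),'turn',round(t,3),'q6',round(s['q'][5],2),'tcp',p.round(1),'tilt',(M[:,2]).round(3),'t',round(s['time_s'],1))
    return d
E
python3 - <<'E'
from h import *
a,b=cam('scene'),cam('side')
for n,p,q in [('nestY',(328,297),(263,242)),('green',(410,280),(226,277)),('blue',(486,278),(174,315)),('frame',(430,232),(264,331)),('lid',(356,242),(306,283)),('ring',(254,248),(352,234)),('nestR',(252,303),(294,217)),('lidbig',(404,202),(337,354)),('lidpink',(366,217),(340,311))]:
    X,e=tri([(a,p),(b,q)]);print(n,X.round(),round(e,1))
# top-view rectification of both, 1px=1.5mm, z=0; x up 250..800, y -500..400
for n,C in(('scene',a),('side',b)):
    W=[(350,-400),(700,-400),(700,300),(350,300)]
    H=cv2.getPerspectiveTransform(np.float32([proj(C,(x,y,18)) for x,y in W]),np.float32([[(300-y),(700-x)] for x,y in W]))
    cv2.imwrite(f'pics/top_{n}.png',cv2.warpPerspective(cv2.imread(f'pics/{n}0.png'),H,(700,400)))
go(500,-100,330,0)
E
```

```text
nestY [637. -99.   6.] 2.0
green [626.  85.  14.] 1.1
blue [648. 252.  12.] 2.2
frame [445. 213.  11.] 1.3
lid [449.  17.   6.] 1.1
ring [ 439. -230.   12.] 0.0
nestR [ 628. -253.    7.] 1.1
lidbig [280. 209.   9.] 0.4
lidpink [334.  79.   5.] 1.5
delta_m [ 0.4604 -0.3809 -0.1143] turn -1.324 q6 -0.06 tcp [ 146.6 -581.8  215.7] tilt [ 0.  0. -1.] t 0.9
```

```bash
python3 -c "
import cv2,numpy as np
a=cv2.imread('pics/scene0.png')[170:260,330:450];cv2.imwrite('pics/crop.png',cv2.resize(a,None,fx=5,fy=5,interpolation=2))"
```

```text
(no output)
```

View pics/crop.png

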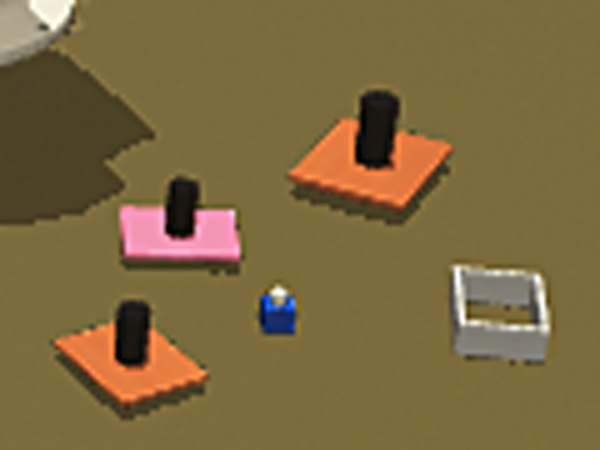

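The crop confirms the choice: the small copper lid is bottom left (scene (356,242)). The pink one and the larger copper one further back are rejected. Next I move to an overview pose.

```bash
python3 -m pendant '{"grip":[0.087,0.087,0.087,0.087,0.087,0.087,0.087,0.087],"delta_pos":[[0.033,-0.023,-0.002],[0.066,-0.046,-0.004],[0.1,-0.07,-0.006],[0.133,-0.093,-0.008],[0.167,-0.116,-0.01],[0.2,-0.14,-0.012],[0.233,-0.163,-0.014],[0.267,-0.186,-0.016]],"turn":[0.03,0.06,0.09,0.12,0.15,0.18,0.21,0.247]}' && python3 -c "
from h import *
go(600,-60,250,np.pi/2)"
```

```text
time_s: 1.57
tcp_pos: [360.8, -334.6, 232.2]
tool_rot: [3.141, -0.003, 0.001]
force: [1.1, -0.4, -0.2]
grip_width: 86.6
finger_force: 0.0
delta_m [ 0.2386 -0.2751 -0.0179] turn -0.002 q6 0.76 tcp [ 360.8 -334.6  232.2] tilt [ 0.001 -0.001 -1.   ] t 1.6
```

```bash
python3 -m pendant '{"grip":[0.087,0.087,0.087,0.087,0.087,0.087,0.087,0.087],"delta_pos":[[0.03,-0.028,-0.002],[0.06,-0.056,-0.004],[0.09,-0.084,-0.006],[0.12,-0.112,-0.008],[0.15,-0.14,-0.01],[0.18,-0.168,-0.012],[0.21,-0.196,-0.014],[0.22,-0.22,-0.016]],"turn":[0,0,0,0,0,0,0,0]}' && python3 -m pendant '{"grip":[0.087,0.087,0.087,0.087,0.087,0.087,0.087,0.087],"delta_pos":[[0.018,-0.03,0],[0.018,-0.055,0],[0.018,-0.055,0],[0.018,-0.055,0],[0.018,-0.055,0],[0.018,-0.055,0],[0.018,-0.055,0],[0.018,-0.055,0]],"turn":[0,0,0,0,0,0,0,0]}' && cat > look.py <<'E'
import sys,pickle
from h import *
k=sys.argv[1];s=observe();C=cam('wrist',s);im=camera('wrist');cv2.imwrite(f'pics/w{k}.png',im[:,:,::-1]);pickle.dump((C,im),open(f'w{k}.pkl','wb'))
print(s['tcp_pos'].round(1),s['tool_rot'].round(3))
for n in sys.argv[2:]:
    for d in masks_of(n,'wrist'):
        m=d['region'].astype(np.uint8)
        r=cv2.minAreaRect(cv2.findNonZero(m));print(n,round(float(d['score']),2),np.round(d['pixel']),'rect',np.round(r[0]),np.round(r[1]),round(r[2]),im[m>0].mean(0).round() if m.any() else '')
E
python3 look.py 1 nest_yellow board_green frame lid weight
```

```text
time_s: 2.23
tcp_pos: [582.6, -113.7, 246.4]
tool_rot: [-3.141, -0.002, 0.001]
force: [0.8, -0.5, -0.1]
grip_width: 86.9
finger_force: 0.0
time_s: 2.9
tcp_pos: [597.9, -62.4, 247.9]
tool_rot: [3.141, -0.003, 0.0]
force: [-0.5, 0.3, -0.2]
grip_width: 87.2
finger_force: 0.0
[597.9 -62.4 247.9] [ 3.141e+00 -3.000e-03  0.000e+00]
nest_yellow 0.87 [452. 441.] rect [459. 440.] [51. 70.] 90 [229. 167. 190.]
nest_yellow 0.82 [632. 246.] rect [629. 244.] [41. 19.] 90 [203. 141. 163.]
board_green 0.87 [164. 166.] rect [165. 171.] [123.  66.] 71 [ 56. 166.  78.]
frame 0.83 [ 68. 320.] rect [ 70. 318.] [14. 49.] 90 [160. 159. 154.]
lid 0.91 [199. 427.] rect [200. 432.] [37. 58.] 90 [205. 155. 177.]
lid 0.75 [250. 337.] rect [248. 336.] [56. 47.] 70 [185. 121.  73.]
weight 0.31 [249. 335.] rect [248. 336.] [57. 46.] 69 [186. 121.  73.]
```

View pics/w1.png

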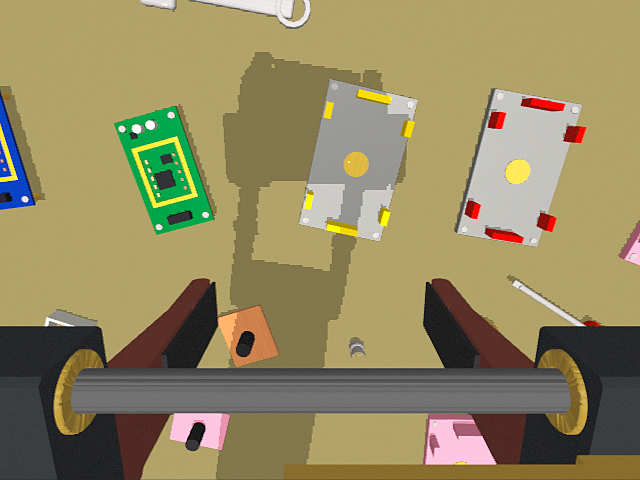

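The wrist view shows the yellow nest centred near (358,161), the green board at (165,170), the small copper lid at (248,336) and the red nest at (519,167). The pink lid is at (200,430) and the frame is partly hidden at (70,318).

```bash
cat >> h.py <<'E'
def rectpose(C,P,z):
    Q=planes(C,P,z);c=Q.mean(0);r=cv2.minAreaRect(Q.astype(np.float32))
    e=[Q[(i+1)%4]-Q[i] for i in range(4)];l=[np.linalg.norm(v) for v in e]
    i=int(np.argmax([l[0]+l[2],l[1]+l[3]]));v=e[i]-e[i+2];a=(np.arctan2(v[1],v[0])+np.pi/2)%np.pi-np.pi/2
    print('centre',c.round(1),'angle',a.round(3),'sides',np.round(l,1));return c,a
E
python3 - <<'E'
from h import *
C=cam('wrist')
rectpose(C,[(331,80),(417,100),(380,241),(300,222)],10)
c,a=rectpose(C,[(115,123),(178,106),(214,216),(156,234)],18)
rectpose(C,[(218,318),(261,305),(279,354),(235,367)],10)
go(c[0],c[1],140,a+np.pi/2)
E
```

```text
centre [633.5 -96.9] angle -0.217 sides [ 81.6 138.6  83.  136.5]
centre [627.   83.9] angle 0.247 sides [ 61.1 105.5  61.2 108.8]
centre [449.7  15.7] angle 0.269 sides [48.7 60.6 51.5 61. ]
delta_m [ 0.0289 -0.1454  0.1078] turn -0.248 q6 1.41 tcp [598.1 -61.5 247.8] tilt [ 0. -0. -1.] t 3.2
```

```bash
python3 -m pendant '{"grip":[0.087,0.087,0.087,0.087,0.087,0.087,0.087,0.087],"delta_pos":[[0.006,-0.03,0.025],[0.012,-0.06,0.05],[0.018,-0.09,0.075],[0.024,-0.12,0.095],[0.029,-0.145,0.108],[0.029,-0.145,0.108],[0.029,-0.145,0.108],[0.029,-0.145,0.108]],"turn":[-0.1,-0.2,-0.248,-0.248,-0.248,-0.248,-0.248,-0.248]}' && python3 look.py 2 board_green
```

```text
time_s: 3.87
tcp_pos: [627.4, 83.2, 140.4]
tool_rot: [3.117, 0.388, 0.001]
force: [-0.5, 0.5, 0.4]
grip_width: 86.9
finger_force: 0.0
[627.4  83.2 140.4] [3.117e+00 3.880e-01 1.000e-03]
board_green 0.59 [318. 223.] rect [318. 226.] [150.  87.] 90 [ 53. 157.  77.]
```

View pics/w2.png

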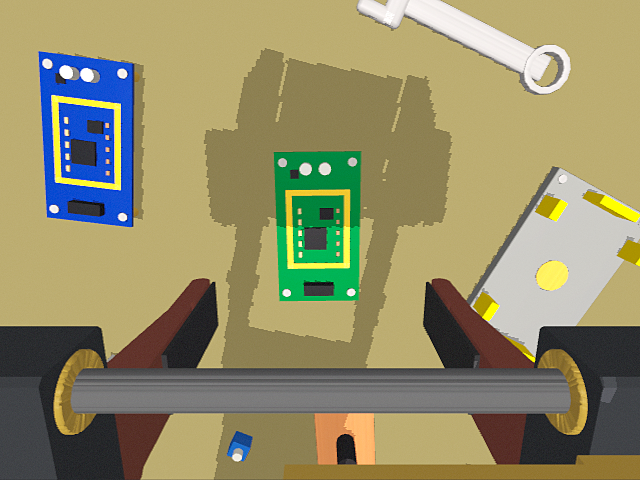

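The green board lies upright at centre (318,226), corners (275,152), (361,152), (358,300), (280,301), and the jaws straddle it.

```bash
python3 - <<'E'
from h import *
import pickle
C1,_=pickle.load(open('w1.pkl','rb'));C2,_=pickle.load(open('w2.pkl','rb'))
A=[(115,123),(178,106),(214,216),(156,234)];B=[(275,152),(361,152),(358,300),(280,301)]
for p,q in zip(A,B):
    X,e=tri([(C1,p),(C2,q)]);print(X.round(1),round(e,1))
X,e=tri([(C1,(356,164)),(C2,(552,275))]);print('nest disc',X.round(1),e)
c,a=rectpose(C2,B,18)
go(c[0],c[1],19,a+np.pi/2)
E
```

```text
[671.8 126.4  16.5] 0.2
[686.5  68.4  12. ] 0.2
[582.6  41.3  18.8] 1.8
[566.5  98.5  20. ] 0.2
nest disc [633.5 -97.4  10.8] 0.1267239762776323
centre [626.2  83.9] angle 0.253 sides [ 58.9 109.5  58.9 110.3]
delta_m [-0.0015 -0.0018  0.1223] turn -0.007 q6 1.4 tcp [627.7  82.5 141.3] tilt [ 0.002 -0.    -1.   ] t 4.0
```

```bash
python3 -m pendant '{"grip":[0.087,0.087,0.087,0.087,0.087,0.087,0.087,0.087],"delta_pos":[[-0.001,-0.001,0.025],[-0.0015,-0.0015,0.05],[-0.0015,-0.0015,0.075],[-0.0015,-0.0015,0.095],[-0.0015,-0.0015,0.105],[-0.0015,-0.0015,0.111],[-0.0015,-0.0015,0.111],[-0.0015,-0.0015,0.111]],"turn":[-0.007,-0.007,-0.007,-0.007,-0.007,-0.007,-0.007,-0.007]}' 15 && python3 -m pendant '{"grip":[0.05,0.05,0.05,0.05,0.05,0.05,0.05,0.05],"delta_pos":[[0,0,0],[0,0,0],[0,0,0],[0,0,0],[0,0,0],[0,0,0],[0,0,-0.01],[0,0,-0.025]],"turn":[0,0,0,0,0,0,0,0]}' 15
```

```text
time_s: 4.63
tcp_pos: [626.1, 84.4, 30.3]
tool_rot: [3.116, 0.398, 0.003]
force: [-0.3, 0.1, -0.0]
grip_width: 86.6
finger_force: 0.0
time_s: 5.3
tcp_pos: [624.1, 84.7, 52.4]
tool_rot: [-3.116, -0.399, 0.006]
force: [-1.1, 0.6, -1.1]
grip_width: 50.2
finger_force: 0.0
```

```bash
python3 look.py 3 board_green
```

```text
[624.1  84.7  52.4] [-3.116 -0.399  0.006]
board_green 0.57 [322. 251.] rect [322. 258.] [205. 125.] 90 [ 51. 159.  76.]
```

View pics/w3.png

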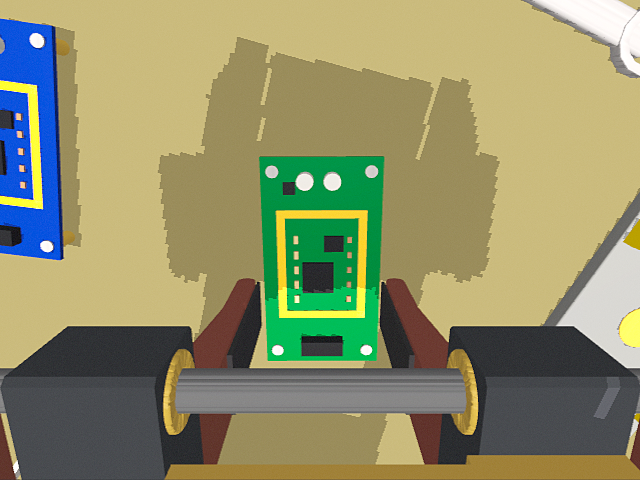

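The board was not gripped: it still lies on the bench with corners (260,157), (384,156), (380,360), (267,361). I lifted before the slow fingers had closed. I'll open, go down again and allow a longer close.

```bash
python3 - <<'E'
from h import *
import pickle
C,_=pickle.load(open('w3.pkl','rb'))
c,a=rectpose(C,[(260,157),(384,156),(380,360),(267,361)],18)
go(c[0],c[1],30,a+np.pi/2)
E
python3 -m pendant '{"grip":[0.087,0.087,0.087,0.087,0.087,0.087,0.087,0.087],"delta_pos":[[0,0,0],[0,0,0],[0,0,0],[0,0,0],[0,0,0],[0,0,0],[0,0,0],[0,0,0]],"turn":[0,0,0,0,0,0,0,0]}' 15
```

```text
centre [626.3  83.9] angle 0.264 sides [ 59.4 110.4  62.2 110.5]
delta_m [-0.0011  0.0009  0.0274] turn -0.009 q6 1.4 tcp [627.   85.   57.4] tilt [ 0.005  0.    -1.   ] t 5.4
time_s: 6.07
tcp_pos: [625.3, 84.8, 53.6]
tool_rot: [-3.116, -0.399, 0.0]
force: [-0.6, 0.6, 0.0]
grip_width: 86.8
finger_force: 0.0
```

```bash
python3 -m pendant '{"grip":[0.087,0.087,0.087,0.05,0.05,0.05,0.05,0.05],"delta_pos":[[0,0,0.012],[0,0,0.025],[0,0,0.026],[0,0,0.026],[0,0,0.026],[0,0,0.026],[0,0,0.026],[0,0,0.026]],"turn":[0,0,0,0,0,0,0,0]}' 15; python3 -m pendant '{"grip":[0.05,0.05,0.05,0.05,0.05,0.05,0.05,0.05],"delta_pos":[[0,0,0],[0,0,0],[0,0,0],[0,0,0],[0,0,0],[0,0,0],[0,0,0],[0,0,0]],"turn":[0,0,0,0,0,0,0,0]}' 15
```

```text
time_s: 6.73
tcp_pos: [625.7, 84.8, 28.4]
tool_rot: [-3.116, -0.399, -0.002]
force: [0.2, 0.2, -1.2]
grip_width: 57.1
finger_force: 0.0
time_s: 7.4
tcp_pos: [625.3, 84.8, 27.7]
tool_rot: [3.116, 0.399, -0.0]
force: [0.2, -0.4, 0.0]
grip_width: 50.0
finger_force: 0.0
```

```bash
python3 look.py 4 board_green; python3 -c "
from h import *
s=camera('side');cv2.imwrite('pics/s4.png',cv2.resize(s[200:340,150:340,::-1],None,fx=3,fy=3));w=cv2.imread('pics/w4.png')
a=cv2.resize(s[215:325,160:310,::-1],(640,470));cv2.imwrite('pics/c4.png',cv2.resize(np.vstack([w[150:480],a]),(560,700))[:600] if 0 else cv2.resize(np.hstack([w,cv2.resize(a,(640,480))]),(800,300)))"
```

```text
[625.3  84.8  27.7] [ 3.116  0.399 -0.   ]
board_green 0.67 [320. 262.] rect [321. 266.] [205. 140.] 90 [ 53. 161.  75.]
```

View pics/c4.png

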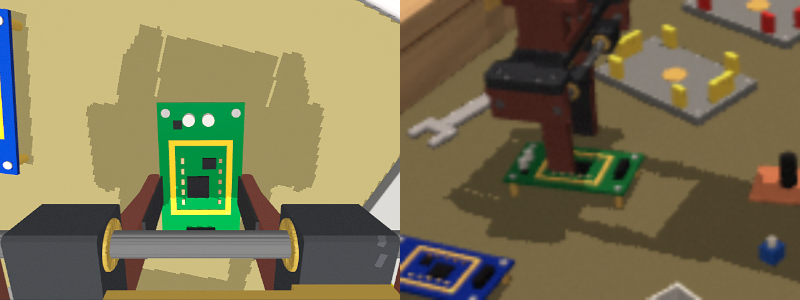

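```bash
python3 - <<'E'
from h import *
s=observe();M=R.from_rotvec(s['tool_rot']).as_matrix();C=cam('side');im=camera('side')[:,:,::-1].copy()
big=cv2.resize(im[215:325,160:310],(800,587),interpolation=cv2.INTER_CUBIC)
for t,col in((25,(0,0,255)),(-8,(255,0,255))):
  for y in(-25,25):
    for x in(-10,10):
      p=proj(C,s['tcp_pos']+M@np.array([x,y,t]));q=((p-[160,215])*800/150).astype(int);cv2.circle(big,tuple(map(int,q)),4,col,-1);print(t,x,y,p.round(1))
cv2.imwrite('pics/s5.png',big);print(s['tcp_pos'],s['q'].round(3))
E
```

```text
25 -10 -25 [226.6 287.6]
25 10 -25 [218.5 286.7]
25 -10 25 [233.7 275.7]
25 10 25 [225.7 274.8]
-8 -10 -25 [225.3 275.9]
-8 10 -25 [217.  274.9]
-8 -10 25 [232.5 264.1]
-8 10 25 [224.4 263.3]
[625.30532355  84.79357261  27.71444644] [0.081 0.217 1.427 0.    1.498 1.397]
```

View pics/s5.png

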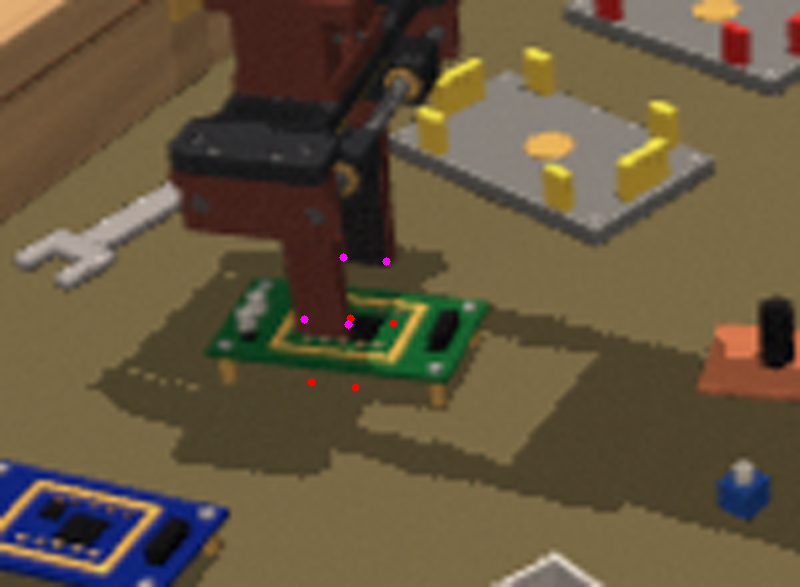

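The red dots, where the text puts the fingertips, fall below the real tips. The tips sit about 28 mm higher, close to the TCP itself, so at this height they are still above the board. I'll correct for this from the images: open, then go about 24 mm lower while watching the force.

```bash
python3 -m pendant '{"grip":[0.087,0.087,0.087,0.087,0.087,0.087,0.087,0.087],"delta_pos":[[0,0,0],[0,0,0],[0,0,0],[0,0,0],[0,0,0],[0,0,0.008],[0,0,0.016],[0,0,0.022]],"turn":[0,0,0,0,0,0,0,0]}' 15; python3 -m pendant '{"grip":[0.05,0.05,0.05,0.05,0.05,0.05,0.05,0.05],"delta_pos":[[0,0,0],[0,0,0],[0,0,0],[0,0,0],[0,0,0],[0,0,0],[0,0,0],[0,0,0]],"turn":[0,0,0,0,0,0,0,0]}' 15
```

```text
time_s: 8.27
tcp_pos: [624.8, 84.7, 4.2]
tool_rot: [-3.116, -0.399, 0.002]
force: [-0.6, 0.5, 0.3]
grip_width: 87.5
finger_force: 0.0
time_s: 8.93
tcp_pos: [625.6, 84.8, 6.2]
tool_rot: [3.116, 0.399, 0.001]
force: [1.0, 0.1, 1.7]
grip_width: 59.6
finger_force: 15.0
```

```bash
python3 -m pendant '{"grip":[0.05,0.05,0.05,0.05,0.05,0.05,0.05,0.05],"delta_pos":[[0,0,-0.02],[0,0,-0.04],[0,0,-0.06],[0,0,-0.08],[0,0,-0.08],[0,0,-0.08],[0,0,-0.08],[0,0,-0.08]],"turn":[0,0,0,0,0,0,0,0]}' 25; python3 -c "
from h import *
go(633.5,-97,85,-0.217+np.pi/2)"
```

```text
time_s: 9.6
tcp_pos: [624.3, 84.7, 83.3]
tool_rot: [-3.116, -0.399, 0.005]
force: [-0.0, -0.5, -1.3]
grip_width: 59.3
finger_force: 25.0
delta_m [-0.0369  0.1782 -0.0017] turn 0.472 q6 1.4 tcp [624.3  84.7  83.3] tilt [-0.003 -0.    -1.   ] t 9.6
```

```bash
python3 -m pendant '{"grip":[0.05,0.05,0.05,0.05,0.05,0.05,0.05,0.05],"delta_pos":[[-0.006,0.03,0],[-0.012,0.06,0],[-0.018,0.09,0],[-0.024,0.12,0],[-0.03,0.15,0],[-0.037,0.178,0],[-0.037,0.178,0],[-0.037,0.178,0]],"turn":[0.08,0.16,0.24,0.32,0.4,0.472,0.472,0.472]}' 25;python3 look.py 6 board_green nest_yellow
```

```text
time_s: 10.27
tcp_pos: [633.4, -98.2, 83.7]
tool_rot: [-3.122, 0.344, 0.005]
force: [-0.4, -0.0, -1.7]
grip_width: 59.6
finger_force: 25.0
[633.4 -98.2  83.7] [-3.122  0.344  0.005]
board_green 0.8 [321. 266.] rect [320. 295.] [252. 160.] 90 [ 54. 148.  67.]
nest_yellow 0.73 [316. 146.] rect [318. 149.] [ 40. 148.] 90 [182. 179. 145.]
```

View pics/w6.png

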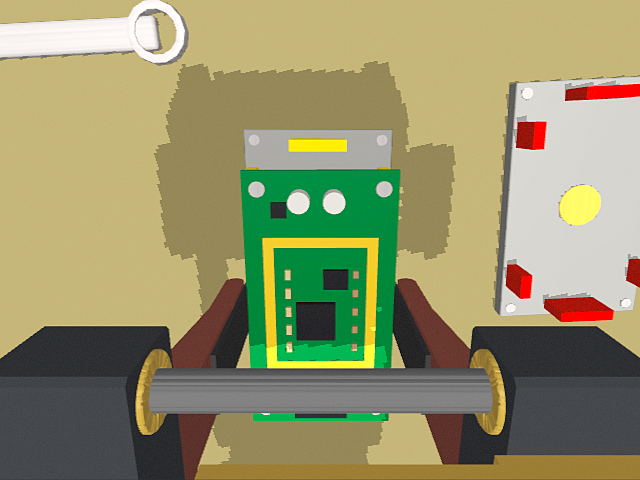

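The board is held straight, far edge (242..400,170). The yellow nest's far edge shows behind it at (245..391,130).

```bash
python3 - <<'E'
from h import *
import pickle
C,_=pickle.load(open('w6.pkl','rb'));s=observe();M=R.from_rotvec(s['tool_rot']).as_matrix()
for z,P,L in((10,[(245,130),(391,130)],70),(97,[(242,170),(400,170)],55),(97,[(243,190),(396,190)],47)):
    T=[M.T@(plane(C,p,z)-s['tcp_pos']) for p in P];print(z,np.round(T,1),'width',round(np.linalg.norm(T[1]-T[0]),1),'centre x,y in tool',(np.mean(T,0)[:2]-[L,0]).round(1))
E
```

```text
10 [[ 69.2 -39.1  74.7]
 [ 68.9  43.   74.7]] width 82.1 centre x,y in tool [-1.  2.]
97 [[ 56.  -26.  -12.3]
 [ 55.8  32.5 -12.3]] width 58.5 centre x,y in tool [0.9 3.3]
97 [[ 48.6 -26.  -12.3]
 [ 48.3  31.4 -12.3]] width 57.4 centre x,y in tool [1.5 2.7]
```

```bash
python3 -m pendant '{"grip":[0.05,0.05,0.05,0.05,0.05,0.05,0.05,0.05],"delta_pos":[[-0.002,-0.0005,0.015],[-0.002,-0.0005,0.03],[-0.002,-0.0005,0.04],[-0.002,-0.0005,0.048],[-0.002,-0.0005,0.055],[-0.002,-0.0005,0.06],[-0.002,-0.0005,0.065],[-0.002,-0.0005,0.067]],"turn":[0,0,0,0,0,0,0,0]}' 25; python3 -m pendant '{"grip":[0.05,0.05,0.05,0.05,0.05,0.05,0.05,0.05],"delta_pos":[[0,0,0.0005],[0,0,0.001],[0,0,0.001],[0,0,0.001],[0,0,0.001],[0,0,0.001],[0,0,0.001],[0,0,0.001]],"turn":[0,0,0,0,0,0,0,0]}' 25
```

```text
time_s: 11.08
tcp_pos: [632.4, -95.7, 18.2]
tool_rot: [-3.123, 0.34, 0.001]
force: [0.5, 0.8, -0.3]
grip_width: 59.6
finger_force: 25.0
time_s: 11.75
tcp_pos: [632.6, -95.9, 17.8]
tool_rot: [3.123, -0.341, 0.0]
force: [0.3, 0.3, -0.9]
grip_width: 59.0
finger_force: 25.0
```

```bash
python3 -m pendant '{"grip":[0.05,0.05,0.05,0.05,0.05,0.05,0.05,0.05],"delta_pos":[[0,0,0.0005],[0,0,0.001],[0,0,0.0015],[0,0,0.002],[0,0,0.002],[0,0,0.002],[0,0,0.002],[0,0,0.002]],"turn":[0,0,0,0,0,0,0,0]}' 25;  python3 -m pendant '{"grip":[0.08,0.08,0.08,0.08,0.08,0.087,0.087,0.087],"delta_pos":[[0,0,0],[0,0,0],[0,0,0],[0,0,0],[0,0,0],[0,0,0],[0,0,0],[0,0,0]],"turn":[0,0,0,0,0,0,0,0]}' 25
```

```text
time_s: 12.42
tcp_pos: [632.6, -95.8, 16.2]
tool_rot: [3.123, -0.34, 0.0]
force: [-2.3, 1.0, 4.8]
grip_width: 59.5
finger_force: 25.0
time_s: 13.08
tcp_pos: [632.5, -95.9, 15.7]
tool_rot: [3.123, -0.341, 0.0]
force: [0.3, -0.6, -0.7]
grip_width: 86.8
finger_force: 0.0
```

```bash
python3 -m pendant '{"grip":[0.087,0.087,0.087,0.087,0.087,0.087,0.087,0.087],"delta_pos":[[0,0,-0.03],[0,0,-0.06],[0,0,-0.09],[0,0,-0.12],[0,0,-0.14],[0,0,-0.14],[0,0,-0.14],[0,0,-0.14]],"turn":[0,0,0,0,0,0,0,0]}' 25; python3 look.py 7 board_green nest_yellow
```

```text
time_s: 13.75
tcp_pos: [632.1, -95.8, 154.2]
tool_rot: [-3.123, 0.341, 0.003]
force: [-0.2, 0.2, -0.2]
grip_width: 87.0
finger_force: 0.0
[632.1 -95.8 154.2] [-3.123e+00  3.410e-01  3.000e-03]
board_green 0.85 [320. 219.] rect [321. 221.] [149.  86.] 89 [ 50. 147.  71.]
nest_yellow 0.78 [361. 193.] rect [322. 216.] [184. 115.] 90 [181. 175. 121.]
```

View pics/w7.png

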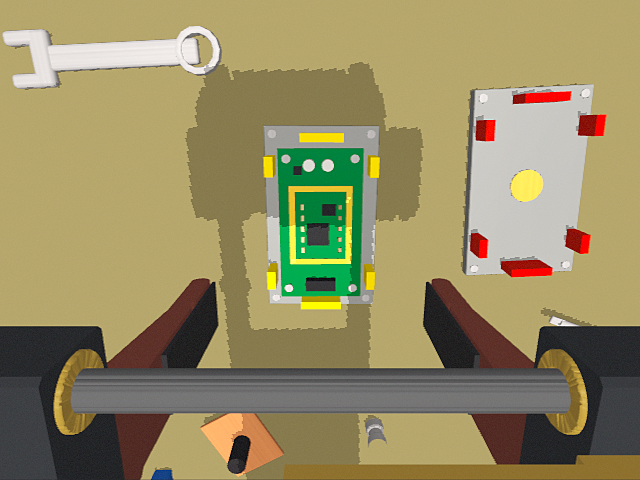

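The board is seated between the yellow blocks, board centre about (321,222), corners (277,149), (364,149), (360,297), (282,297). Next is the frame.

```bash
python3 - <<'E'
from h import *
import pickle
C,_=pickle.load(open('w7.pkl','rb'))
rectpose(C,[(277,149),(364,149),(360,297),(282,297)],28)
rectpose(C,[(265,126),(379,126),(370,304),(269,304)],10)
go(445,213,150,np.pi/2)
E
```

```text
centre [632.2 -96.6] angle -0.213 sides [ 60.2 110.5  59.5 110.5]
centre [632.9 -96.8] angle -0.231 sides [ 82.5 139.7  82.1 139.6]
delta_m [-0.2488 -0.2612  0.0042] turn -0.217 q6 1.58 tcp [631.7 -95.7 153.3] tilt [-0.004  0.001 -1.   ] t 13.9
```

```bash
python3 -m pendant '{"grip":[0.087,0.087,0.087,0.087,0.087,0.087,0.087,0.087],"delta_pos":[[-0.028,-0.029,0],[-0.056,-0.058,0],[-0.084,-0.087,0],[-0.112,-0.116,0],[-0.14,-0.145,0],[-0.168,-0.174,0],[-0.196,-0.203,0],[-0.224,-0.235,0]],"turn":[-0.03,-0.06,-0.09,-0.12,-0.15,-0.18,-0.2,-0.217]}';python3 -m pendant '{"grip":[0.087,0.087,0.087,0.087,0.087,0.087,0.087,0.087],"delta_pos":[[-0.02,-0.03,0],[-0.02,-0.03,0],[-0.02,-0.03,0],[-0.02,-0.03,0],[-0.02,-0.03,0],[-0.02,-0.03,0],[-0.02,-0.03,0],[-0.02,-0.03,0]],"turn":[0,0,0,0,0,0,0,0]}'; python3 look.py 8 frame lid
```

```text
time_s: 14.57
tcp_pos: [463.1, 182.1, 154.5]
tool_rot: [3.141, 0.0, -0.002]
force: [0.5, 1.1, 0.7]
grip_width: 86.9
finger_force: 0.0
time_s: 15.23
tcp_pos: [445.3, 210.3, 155.6]
tool_rot: [3.141, -0.003, -0.0]
force: [0.2, 0.3, 0.6]
grip_width: 86.9
finger_force: 0.0
[445.3 210.3 155.6] [ 3.141e+00 -3.000e-03 -0.000e+00]
frame 0.58 [338. 236.] rect [318. 224.] [60. 77.] 21 [196. 194. 187.]
lid 0.88 [508. 331.] rect [476. 343.] [27. 94.] 73 [238. 178. 203.]
lid 0.82 [573. 212.] rect [572. 214.] [83. 70.] 79 [216. 155.  96.]
lid 0.6 [321. 422.] rect [323. 406.] [75. 93.] 43 [180. 129.  84.]
```

View pics/w8.png

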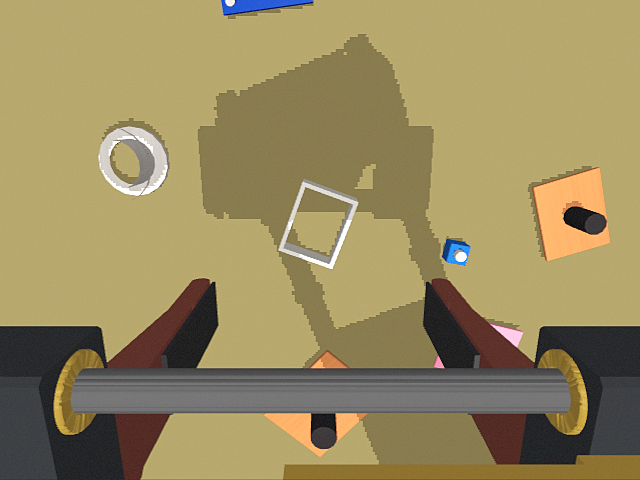

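The frame centre is near (319,225), top corners (304,181), (358,201), (331,268), (280,250). The small copper lid is at (570,214).

```bash
python3 - <<'E'
from h import *
import pickle
C,_=pickle.load(open('w8.pkl','rb'))
c,a=rectpose(C,[(304,181),(358,201),(331,268),(280,250)],18)
S,T=cam('scene'),cam('side');print(proj(S,(c[0],c[1],18)),proj(T,(c[0],c[1],18)))
d=go(c[0],c[1],4,a+np.pi/2)
rectpose(C,[(533,185),(599,167),(610,242),(547,261)],10)
E
```

```text
centre [443.6 211.5] angle -0.353 sides [42.6 56.2 41.9 56.1]
[429.23696989 228.9032585 ] [264.25012912 328.36988216]
delta_m [-0.0014 -0.0007  0.1517] turn 0.352 q6 1.94 tcp [445.1 210.8 155.7] tilt [-0.  0. -1.] t 15.4
centre [450.   15.9] angle 0.31 sides [49.4 61.2 49.7 63.4]
```

```bash
python3 -m pendant '{"grip":[0.087,0.087,0.087,0.087,0.087,0.087,0.087,0.087],"delta_pos":[[-0.0015,-0.0005,0.02],[-0.0015,-0.0005,0.04],[-0.0015,-0.0005,0.06],[-0.0015,-0.0005,0.08],[-0.0015,-0.0005,0.105],[-0.0015,-0.0005,0.125],[-0.0015,-0.0005,0.14],[-0.0015,-0.0005,0.15]],"turn":[0.1,0.2,0.3,0.352,0.352,0.352,0.352,0.352]}' 15;python3 -m pendant '{"grip":[0.035,0.035,0.035,0.035,0.035,0.035,0.035,0.035],"delta_pos":[[0,0,0],[0,0,0],[0,0,0],[0,0,0],[0,0,0],[0,0,0],[0,0,0],[0,0,0]],"turn":[0,0,0,0,0,0,0,0]}' 15;python3 -m pendant '{"grip":[0.035,0.035,0.035,0.035,0.035,0.035,0.035,0.035],"delta_pos":[[0,0,0],[0,0,0],[0,0,-0.02],[0,0,-0.04],[0,0,-0.06],[0,0,-0.08],[0,0,-0.09],[0,0,-0.09]],"turn":[0,0,0,0,0,0,0,0]}' 20; python3 look.py 9 frame; python3 -c "
from h import *
go(632.2,-96.6,100,-.22+np.pi/2)"
```

```text
time_s: 16.05
tcp_pos: [442.4, 211.2, 3.6]
tool_rot: [3.092, -0.55, -0.003]
force: [-0.2, 0.0, -0.9]
grip_width: 87.1
finger_force: 0.0
time_s: 16.72
tcp_pos: [443.7, 211.8, 6.3]
tool_rot: [-3.092, 0.55, -0.001]
force: [0.0, -0.1, 1.7]
grip_width: 43.8
finger_force: 15.0
time_s: 17.38
tcp_pos: [444.5, 212.1, 98.2]
tool_rot: [-3.091, 0.55, -0.006]
force: [0.4, -0.5, -0.6]
grip_width: 44.0
finger_force: 20.0
[444.5 212.1  98.2] [-3.091  0.55  -0.006]
frame 0.7 [322. 341.] rect [320. 300.] [111. 137.] 0 [187. 185. 179.]
delta_m [ 0.2837  0.224  -0.0051] turn -0.132 q6 2.3 tcp [443.2 211.6  94.9] tilt [-0.001 -0.    -1.   ] t 17.5
```

```bash
python3 -m pendant '{"grip":[0.035,0.035,0.035,0.035,0.035,0.035,0.035,0.035],"delta_pos":[[0.031,0.024,0],[0.062,0.049,0],[0.093,0.073,0],[0.124,0.098,0],[0.155,0.122,0],[0.186,0.147,0],[0.217,0.171,0],[0.248,0.196,0]],"turn":[-0.02,-0.04,-0.06,-0.08,-0.1,-0.12,-0.132,-0.132]}' 20;python3 -m pendant '{"grip":[0.035,0.035,0.035,0.035,0.035,0.035,0.035,0.035],"delta_pos":[[0.024,0.018,0],[0.035,0.027,0],[0.035,0.027,0],[0.035,0.027,0],[0.035,0.027,0],[0.035,0.027,0],[0.035,0.027,0],[0.035,0.027,0]],"turn":[0,0,0,0,0,0,0,0]}' 20; python3 look.py 10 frame board_green;python3 -c "
from h import *
go(632.2,-96.6,100,-.22+np.pi/2)"
```

```text
time_s: 18.15
tcp_pos: [608.2, -59.5, 93.0]
tool_rot: [-3.122, 0.344, 0.006]
force: [-0.2, 1.8, -1.2]
grip_width: 43.3
finger_force: 20.0
time_s: 18.82
tcp_pos: [636.5, -90.9, 96.0]
tool_rot: [-3.123, 0.343, -0.001]
force: [1.2, 0.3, 0.4]
grip_width: 43.9
finger_force: 20.0
[636.5 -90.9  96. ] [-3.123e+00  3.430e-01 -1.000e-03]
frame 0.71 [320. 341.] rect [320. 299.] [136. 111.] 90 [187. 183. 179.]
board_green 0.64 [329. 232.] rect [330. 248.] [178. 108.] 90 [ 50. 148.  72.]
delta_m [-0.0033  0.0061 -0.004 ] turn 0.0 q6 1.59 tcp [636.7 -91.4  96. ] tilt [ 0. -0. -1.] t 19.0
```

View pics/w10.png

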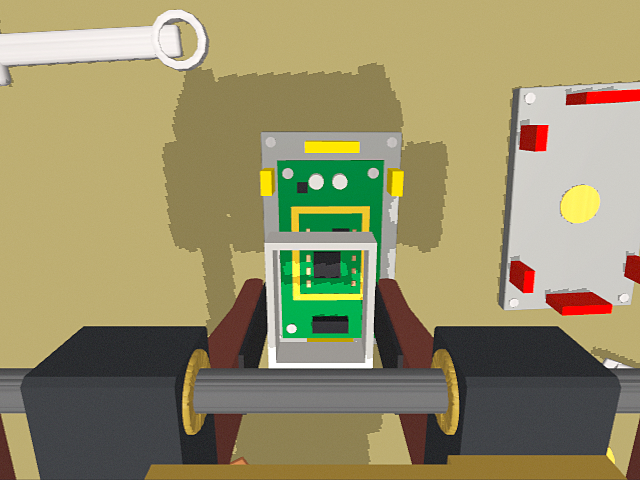

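The frame is held straight with its far rim at (265..377,232). Below it the board's far edge is at (277..384,161).

```bash
cat > align.py <<'E'
import sys,pickle
from h import *
# usage: align.py k z,c1,c2,row,L ...
C,_=pickle.load(open(f'w{sys.argv[1]}.pkl','rb'));s=observe();M=R.from_rotvec(s['tool_rot']).as_matrix()
for a in sys.argv[2:]:
    z,c1,c2,r,L=map(float,a.split(','))
    T=np.array([M.T@(plane(C,(c,r),z)-s['tcp_pos']) for c in(c1,c2)]);print('width',round(T[1,1]-T[0,1],1),'centre in tool',(T.mean(0)[:2]-[L,0]).round(1))
E
python3 align.py 10 28,277,384,161,55 109,265,377,232,28 28,267,397,170,43
```

```text
width 60.0 centre in tool [-2.9  5.6]
width 43.3 centre in tool [3.8 0. ]
width 73.3 centre in tool [4.1 6.5]
```

```bash
for z in 105 109 113; do python3 align.py 10 $z,265,377,232,28 $z,267,374,368,-28;done
```

```text
width 44.4 centre in tool [2.8 0. ]
width 46.5 centre in tool [-2.2 -0.1]
width 43.3 centre in tool [3.8 0. ]
width 45.4 centre in tool [ 0.3 -0.1]
width 42.2 centre in tool [4.8 0. ]
width 44.2 centre in tool [ 2.8 -0.1]
```

```bash
python3 -m pendant '{"grip":[0.035,0.035,0.035,0.035,0.035,0.035,0.035,0.035],"delta_pos":[[-0.0045,0.0056,0.01],[-0.0045,0.0056,0.02],[-0.0045,0.0056,0.03],[-0.0045,0.0056,0.04],[-0.0045,0.0056,0.048],[-0.0045,0.0056,0.054],[-0.0045,0.0056,0.058],[-0.0045,0.0056,0.06]],"turn":[0,0,0,0,0,0,0,0]}' 20; python3 -m pendant '{"grip":[0.035,0.035,0.035,0.035,0.035,0.035,0.035,0.035],"delta_pos":[[0,0,0.0005],[0,0,0.001],[0,0,0.0015],[0,0,0.002],[0,0,0.0025],[0,0,0.0025],[0,0,0.0025],[0,0,0.0025]],"turn":[0,0,0,0,0,0,0,0]}' 20
```

```text
time_s: 19.63
tcp_pos: [630.9, -96.2, 34.7]
tool_rot: [-3.122, 0.345, 0.002]
force: [0.3, 0.0, -0.3]
grip_width: 43.7
finger_force: 20.0
time_s: 20.3
tcp_pos: [631.6, -96.4, 34.3]
tool_rot: [3.122, -0.345, 0.002]
force: [-1.7, 0.3, 5.4]
grip_width: 44.0
finger_force: 20.0
```

```bash
python3 -m pendant '{"grip":[0.06,0.08,0.087,0.087,0.087,0.087,0.087,0.087],"delta_pos":[[0,0,0],[0,0,0],[0,0,0],[0,0,0],[0,0,0],[0,0,0],[0,0,0],[0,0,0]],"turn":[0,0,0,0,0,0,0,0]}' 20;python3 -m pendant '{"grip":[0.087,0.087,0.087,0.087,0.087,0.087,0.087,0.087],"delta_pos":[[0,0,-0.02],[0,0,-0.045],[0,0,-0.07],[0,0,-0.1],[0,0,-0.13],[0,0,-0.14],[0,0,-0.14],[0,0,-0.14]],"turn":[0,0,0,0,0,0,0,0]}'; python3 look.py 11 frame board_green; python3 - <<'E'
import cv2;a=cv2.imread('pics/w11.png')[110:310,240:410];cv2.imwrite('pics/w11c.png',cv2.resize(a,None,fx=3,fy=3,interpolation=2))
E
```

```text
time_s: 20.97
tcp_pos: [631.1, -96.3, 33.2]
tool_rot: [-3.123, 0.345, 0.0]
force: [-0.6, -0.7, -0.5]
grip_width: 86.7
finger_force: 0.0
time_s: 21.63
tcp_pos: [631.2, -96.4, 172.6]
tool_rot: [-3.123, 0.345, -0.0]
force: [-0.2, 1.2, -0.2]
grip_width: 86.8
finger_force: 0.0
[631.2 -96.4 172.6] [-3.123  0.345 -0.   ]
frame 0.57 [320. 251.] rect [320. 225.] [78. 61.] 90 [196. 196. 191.]
frame 0.55 [357. 188.] rect [320. 211.] [176. 110.] 90 [177. 172. 119.]
board_green 0.96 [318. 209.] rect [320. 216.] [ 81. 140.] 0 [ 37. 139.  72.]
```

View pics/w11c.png

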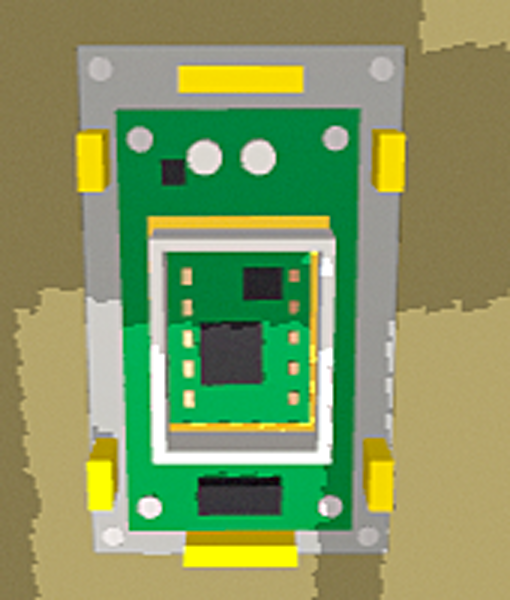

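The frame stands on the board. Its rim corners are near (290,189), (352,189), (350,264), (292,264), and the board's corners are (279,146), (360,146), (358,287), (283,287).

```bash
python3 - <<'E'
from h import *
import pickle
C,_=pickle.load(open('w11.pkl','rb'))
f,a=rectpose(C,[(290,189),(351.7,189),(350,264.3),(291.7,264.3)],46)
b,g=rectpose(C,[(278.7,146),(360.3,146),(358.3,286.7),(282.7,286.7)],28)
Rm=R.from_euler('z',-g).as_matrix()[:2,:2];print('frame in board',(Rm@(f-b)).round(1))
go(450,16,170,.29+np.pi/2)
E
```

```text
centre [630.8 -97.2] angle -0.22 sides [43.9 56.4 43.5 56.4]
centre [632.8 -97. ] angle -0.213 sides [ 59.9 110.6  60.8 110.5]
frame in board [-1.9 -0.6]
delta_m [-0.2004 -0.0701  0.0009] turn -0.51 q6 1.59 tcp [630.2 -96.2 170. ] tilt [-0.004  0.001 -1.   ] t 21.8
```

```bash
python3 -m pendant '{"grip":[0.087,0.087,0.087,0.087,0.087,0.087,0.087,0.087],"delta_pos":[[-0.033,-0.012,0],[-0.066,-0.024,0],[-0.1,-0.035,0],[-0.133,-0.046,0],[-0.166,-0.058,0],[-0.2,-0.07,0],[-0.2,-0.07,0],[-0.2,-0.07,0]],"turn":[-0.07,-0.15,-0.22,-0.3,-0.38,-0.46,-0.51,-0.51]}'; python3 look.py 12 lid; python3 - <<'E'
from h import *
import pickle
C,im=pickle.load(open('w12.pkl','rb'))
hsv=cv2.cvtColor(im,cv2.COLOR_RGB2HSV)
m=((hsv[...,0]<16)&(hsv[...,1]>85)&(hsv[...,2]>110)).astype(np.uint8);m[300:]=0
n,l,st,ce=cv2.connectedComponentsWithStats(m)
k=1+np.argmax(st[1:,4]);print(st[k],ce[k])
box=cv2.boxPoints(cv2.minAreaRect(cv2.findNonZero((l==k).astype(np.uint8))));print(box.round())
c,a=rectpose(C,box,10)
# knob top
d=(im.max(2)<60).astype(np.uint8);x,y=ce[k].astype(int);q=np.argwhere(d[y-60:y+80,x-60:x+60])+[y-60,x-60];print('dark rows',q.min(0),q.max(0),'mean',q.mean(0))
go(c[0],c[1],18,a+np.pi/2)
E
```

```text
time_s: 22.45
tcp_pos: [449.7, 16.5, 171.8]
tool_rot: [-3.108, -0.459, 0.002]
force: [0.5, -0.4, -0.2]
grip_width: 86.7
finger_force: 0.0
[449.7  16.5 171.8] [-3.108e+00 -4.590e-01  2.000e-03]
lid 0.84 [ 61. 313.] rect [ 63. 310.] [118.  56.] 12 [242. 168. 100.]
lid 0.74 [230. 323.] rect [227. 327.] [45. 53.] 27 [228. 144. 169.]
lid 0.71 [320. 217.] rect [320. 216.] [75. 63.] 90 [218. 153.  93.]
[ 289  178   63   75 2320] [323.90646552 199.90474138]
[[289. 178.]
 [351. 178.]
 [351. 252.]
 [289. 252.]]
centre [450.1  16.6] angle 0.293 sides [49.  61.2 51.4 61.2]
dark rows [208 311] [227 329] mean [215.19791667 320.30208333]
delta_m [-0.0004 -0.0012  0.1541] turn -0.005 q6 1.24 tcp [451.1  15.6 172.1] tilt [-0.001 -0.    -1.   ] t 22.6
```

```bash
python3 -m pendant '{"grip":[0.06,0.06,0.06,0.06,0.05,0.05,0.05,0.05],"delta_pos":[[0,-0.0005,0.025],[0,-0.0005,0.05],[0,-0.0005,0.075],[0,-0.0005,0.1],[0,-0.0005,0.12],[0,-0.0005,0.135],[0,-0.0005,0.147],[0,-0.0005,0.154]],"turn":[0,0,0,0,0,0,0,0]}' 20;python3 -m pendant '{"grip":[0.008,0.008,0.008,0.008,0.008,0.008,0.008,0.008],"delta_pos":[[0,0,0],[0,0,0],[0,0,0],[0,0,0],[0,0,0],[0,0,0],[0,0,0],[0,0,0]],"turn":[0,0,0,0,0,0,0,0]}' 20;python3 -m pendant '{"grip":[0.008,0.008,0.008,0.008,0.008,0.008,0.008,0.008],"delta_pos":[[0,0,0],[0,0,0],[0,0,0],[0,0,0],[0,0,-0.02],[0,0,-0.045],[0,0,-0.07],[0,0,-0.09]],"turn":[0,0,0,0,0,0,0,0]}' 25
```

```text
time_s: 23.22
tcp_pos: [450.5, 15.7, 16.8]
tool_rot: [-3.108, -0.451, 0.006]
force: [-0.0, -0.0, 0.1]
grip_width: 50.2
finger_force: 0.0
time_s: 23.88
tcp_pos: [451.7, 16.2, 20.0]
tool_rot: [3.109, 0.454, 0.002]
force: [0.9, 0.9, 2.8]
grip_width: 15.2
finger_force: 20.0
time_s: 24.55
tcp_pos: [450.8, 16.0, 110.1]
tool_rot: [3.109, 0.454, -0.001]
force: [-0.2, -0.1, -1.8]
grip_width: 14.9
finger_force: 25.0
```

Knob gripped. Now to just short of the nest and measure in hand.

```bash
python3 -c "
from h import *
go(630.8,-97.2,110,-.22+np.pi/2)"
```

```text
delta_m [ 0.1401  0.1599 -0.    ] turn 0.51 q6 1.24 tcp [450.8  16.  110.1] tilt [-0.001 -0.    -1.   ] t 24.6
```

```bash
python3 -m pendant '{"grip":[0.008,0.008,0.008,0.008,0.008,0.008,0.008,0.008],"delta_pos":[[0.018,0.02,0],[0.038,0.043,0],[0.06,0.068,0],[0.082,0.093,0],[0.104,0.118,0],[0.122,0.14,0],[0.14,0.16,0],[0.14,0.16,0]],"turn":[0.06,0.13,0.2,0.27,0.34,0.41,0.48,0.51]}' 25;python3 -m pendant '{"grip":[0.008,0.008,0.008,0.008,0.008,0.008,0.008,0.008],"delta_pos":[[0,0,0],[0,0,0],[0,0,0],[0,0,0],[0,0,0],[0,0,0],[0,0,0],[0,0,0]],"turn":[0,0,0,0,0,0,0,0]}' 25; python3 look.py 13 lid board_green; python3 - <<'E'
from h import *
import pickle
C,im=pickle.load(open('w13.pkl','rb'));s=observe();M=R.from_rotvec(s['tool_rot']).as_matrix()
hsv=cv2.cvtColor(im,cv2.COLOR_RGB2HSV)
m=((hsv[...,0]<16)&(hsv[...,1]>85)&(hsv[...,2]>110)).astype(np.uint8);m[360:]=0;m[:,:200]=0;m[:,450:]=0
n,l,st,ce=cv2.connectedComponentsWithStats(m);k=1+np.argmax(st[1:,4]);print(st[k],ce[k])
for r in range(st[k][1],st[k][1]+st[k][3],6):
    q=np.flatnonzero(l[r]==k);print(r,q.min(),q.max(),end='; ')
go(630.8,-97.2,110,-.22+np.pi/2)
cv2.imwrite('pics/w13c.png',cv2.resize(im[100:400,160:480,::-1],(800,600))[:,:,:] if 0 else cv2.resize(im[100:400,160:480,::-1],None,fx=2,fy=2))
E
```

```text
time_s: 25.22
tcp_pos: [632.7, -99.9, 105.6]
tool_rot: [3.121, -0.354, -0.006]
force: [-0.3, 0.2, -1.0]
grip_width: 15.0
finger_force: 25.0
time_s: 25.88
tcp_pos: [631.0, -97.1, 109.6]
tool_rot: [3.123, -0.345, 0.001]
force: [-0.1, -1.1, -1.2]
grip_width: 15.3
finger_force: 25.0
[631.  -97.1 109.6] [ 3.123e+00 -3.450e-01  1.000e-03]
lid 0.74 [322. 266.] rect [319. 288.] [127. 112.] 89 [188. 127.  79.]
lid 0.56 [317. 181.] rect [318. 188.] [ 74. 101.] 90 [ 43. 146.  77.]
board_green 0.73 [319. 182.] rect [318. 187.] [ 74. 101.] 89 [ 44. 147.  77.]
[ 262  224  113   94 6799] [318.64965436 256.32122371]
224 350 372; 230 262 374; 236 263 374; 242 263 374; 248 263 373; 254 264 373; 260 264 373; 266 265 373; 272 265 373; 278 265 373; 284 266 373; 290 266 372; 296 266 372; 302 267 372; 308 267 372; 314 267 372; delta_m [-0.0002  0.0001 -0.0007] turn -0.0 q6 1.58 tcp [631.  -97.2 109.3] tilt [ 0.  0. -1.] t 26.0
```

```bash
python3 align.py 13 100,263,374,226,31 100,265.5,373,278,0
```

```text
width 48.9 centre in tool [-2.  -0.6]
width 49.0 centre in tool [ 4.7 -0.3]
```

```bash
python3 -m pendant '{"grip":[0.008,0.008,0.008,0.008,0.008,0.008,0.008,0.008],"delta_pos":[[0.0012,0,0.01],[0.0012,0,0.02],[0.0012,0,0.028],[0.0012,0,0.034],[0.0012,0,0.039],[0.0012,0,0.043],[0.0012,0,0.046],[0.0012,0,0.048]],"turn":[0,0,0,0,0,0,0,0]}' 25;python3 -m pendant '{"grip":[0.008,0.008,0.008,0.008,0.008,0.008,0.008,0.008],"delta_pos":[[0,0,0.0005],[0,0,0.001],[0,0,0.0015],[0,0,0.002],[0,0,0.002],[0,0,0.002],[0,0,0.002],[0,0,0.002]],"turn":[0,0,0,0,0,0,0,0]}' 25
```

```text
time_s: 26.7
tcp_pos: [632.1, -97.5, 60.9]
tool_rot: [-3.123, 0.345, 0.0]
force: [0.4, 0.9, -1.1]
grip_width: 15.3
finger_force: 25.0
time_s: 27.37
tcp_pos: [632.5, -97.5, 60.0]
tool_rot: [3.123, -0.345, 0.002]
force: [-1.2, 0.5, 4.7]
grip_width: 14.9
finger_force: 25.0
```

```bash
python3 -m pendant '{"grip":[0.03,0.04,0.05,0.05,0.05,0.05,0.05,0.05],"delta_pos":[[0,0,0],[0,0,0],[0,0,0],[0,0,0],[0,0,0],[0,0,-0.01],[0,0,-0.03],[0,0,-0.05]],"turn":[0,0,0,0,0,0,0,0]}' 20;python3 -m pendant '{"grip":[0.087,0.087,0.087,0.087,0.087,0.087,0.087,0.087],"delta_pos":[[0,0,-0.02],[0,0,-0.045],[0,0,-0.07],[0,0,-0.08],[0,0,-0.08],[0,0,-0.08],[0,0,-0.08],[0,0,-0.08]],"turn":[0,0,0,0,0,0,0,0]}'; python3 look.py 14 lid; python3 - <<'E'
from h import *
import pickle
C,im=pickle.load(open('w14.pkl','rb'))
hsv=cv2.cvtColor(im,cv2.COLOR_RGB2HSV)
m=((hsv[...,0]<16)&(hsv[...,1]>85)&(hsv[...,2]>110)).astype(np.uint8);m[300:]=0;m[:,:200]=0;m[:,450:]=0
n,l,st,ce=cv2.connectedComponentsWithStats(m);k=1+np.argmax(st[1:,4]);print(st[k],ce[k])
for r in range(st[k][1],st[k][1]+st[k][3],8):
    q=np.flatnonzero(l[r]==k);print(r,q.min(),q.max(),end='; ')
box=cv2.boxPoints(cv2.minAreaRect(cv2.findNonZero((l==k).astype(np.uint8))));print(box.round(1))
for z in (50,):c,a=rectpose(C,box,z)
d=(im.max(2)<60).astype(np.uint8);x,y=ce[k].astype(int);q=np.argwhere(d[y-50:y+60,x-40:x+40])+[y-50,x-40];print('dark',q.min(0),q.max(0),proj(C,(c[0],c[1],78)),proj(C,(c[0],c[1],50)))
go(439,-230,185,np.pi/2)
cv2.imwrite('pics/w14c.png',cv2.resize(im[110:310,200:440,::-1],None,fx=3,fy=3,interpolation=2))
E
```

```text
time_s: 28.03
tcp_pos: [631.6, -97.4, 109.3]
tool_rot: [-3.122, 0.345, 0.003]
force: [-0.2, -0.4, 0.0]
grip_width: 49.9
finger_force: 0.0
time_s: 28.7
tcp_pos: [631.4, -97.3, 186.7]
tool_rot: [-3.122, 0.345, 0.006]
force: [-0.2, -0.2, 0.5]
grip_width: 86.7
finger_force: 0.0
[631.4 -97.3 186.7] [-3.122  0.345  0.006]
lid 0.6 [321. 221.] rect [320. 223.] [81. 69.] 89 [209. 144.  87.]
[ 286  183   68   81 4234] [321.2909778  219.47685404]
183 297 352; 191 286 353; 199 287 353; 207 287 353; 215 287 353; 223 290 352; 231 290 352; 239 291 352; 247 291 352; 255 288 352; 263 289 334; [[286. 263.]
 [286. 183.]
 [353. 183.]
 [353. 263.]]
centre [630.9 -97.1] angle -0.221 sides [61.8 49.  61.8 51.7]
dark [215 306] [273 331] [319.49804415 233.56192147] [319.50408907 224.05667189]
delta_m [-0.159   0.1715  0.0027] turn -0.22 q6 1.58 tcp [631.6 -97.4 187.3] tilt [-0.003  0.001 -1.   ] t 28.8
```

View pics/w14c.png

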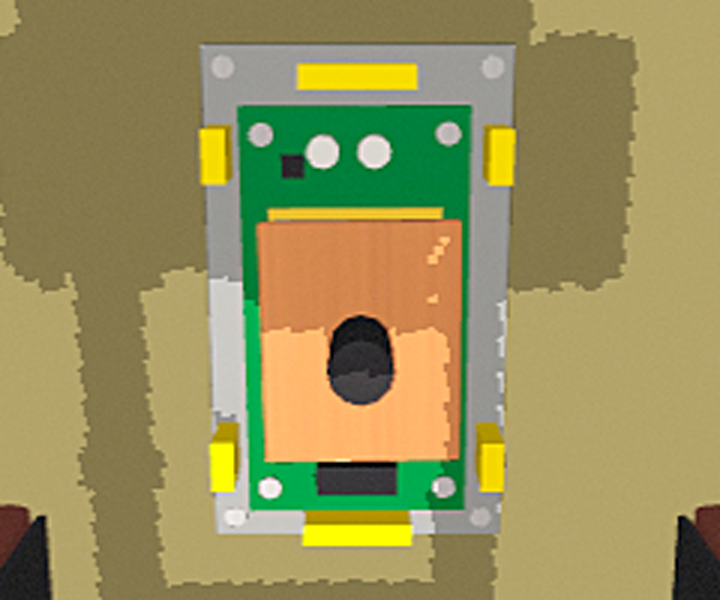

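The lid lies flat and square on the frame with the knob up (crop centre about (360,340), knob at (360,360)). That was my 14th picture, so from here I check by numbers only. Next is the ring.

```bash
python3 -m pendant '{"grip":[0.087,0.087,0.087,0.087,0.087,0.087,0.087,0.087],"delta_pos":[[-0.022,0.024,0],[-0.044,0.048,0],[-0.066,0.072,0],[-0.09,0.096,0],[-0.112,0.12,0],[-0.134,0.144,0],[-0.15,0.165,0],[-0.159,0.172,0]],"turn":[-0.03,-0.06,-0.09,-0.12,-0.15,-0.18,-0.22,-0.22]}'; python3 -m pendant '{"grip":[0.087,0.087,0.087,0.087,0.087,0.087,0.087,0.087],"delta_pos":[[0,0,0],[0,0,0],[0,0,0],[0,0,0],[0,0,0],[0,0,0],[0,0,0],[0,0,0]],"turn":[0,0,0,0,0,0,0,0]}';python3 look.py 15 weight; python3 - <<'E'
from h import *
import pickle
print('screwdriver tip',plane(cam('scene'),(243,271),4),plane(cam('scene'),(203,259),8))
C,im=pickle.load(open('w15.pkl','rb'))
d=masks_of('weight','wrist')
if d:
    m=d[0]['region'].astype(np.uint8);cs,_=cv2.findContours(m,cv2.RETR_EXTERNAL,cv2.CHAIN_APPROX_NONE);c=max(cs,key=cv2.contourArea)[:,0]
    print('bbox',cv2.boundingRect(c))
    P=planes(C,c,24);print('z24',[np.round(v,1) for v in cv2.minEnclosingCircle(P.astype(np.float32))])
# ring by colour + hole
h=cv2.cvtColor(im,cv2.COLOR_RGB2HSV);y=((h[...,0]>12)&(h[...,0]<28)&(h[...,1]>140)&(h[...,2]>90)).astype(np.uint8);y[320:]=0
n,l,st,ce=cv2.connectedComponentsWithStats(y);k=1+np.argmax(st[1:,4]);print(st[k],ce[k])
cs,hi=cv2.findContours((l==k).astype(np.uint8),cv2.RETR_CCOMP,cv2.CHAIN_APPROX_NONE)
for c in cs:
    if len(c)>40:
        P=planes(C,c[:,0],24);e=cv2.fitEllipse(P.astype(np.float32));print(len(c),np.round(e[0],1),np.round(e[1],1))
go(439,-230,6)
E
```

```text
time_s: 29.47
tcp_pos: [437.2, -232.3, 188.7]
tool_rot: [3.141, -0.002, -0.002]
force: [0.1, 0.8, 0.7]
grip_width: 86.9
finger_force: 0.0
time_s: 30.13
tcp_pos: [439.7, -230.3, 189.1]
tool_rot: [-3.141, -0.0, 0.0]
force: [-0.4, -0.1, -0.9]
grip_width: 87.2
finger_force: 0.0
[ 439.7 -230.3  189.1] [-3.141 -0.     0.   ]
weight 0.91 [321. 229.] rect [322. 214.] [69. 66.] 90 [215. 183.  66.]
screwdriver tip [ 514.21396321 -261.55452097    4.        ] [ 457.00934126 -347.00758193    8.        ]
bbox (289, 179, 67, 70)
z24 [array([ 441.2, -231.7]), np.float64(28.9)]
[ 287  179   69   70 2877] [321.07090719 213.69447341]
194 [ 441.2 -231.5] [54.5 57.1]
92 [ 442.6 -231.5] [25.3 28.5]
delta_m [-0.0005 -0.0006  0.1832] turn 0 q6 1.02 tcp [ 439.5 -230.6  189.2] tilt [-0. -0. -1.] t 30.3
```

```bash
python3 -m pendant '{"grip":[0.087,0.087,0.087,0.087,0.087,0.087,0.087,0.087],"delta_pos":[[0.0018,0.001,0.03],[0.0018,0.001,0.06],[0.0018,0.001,0.09],[0.0018,0.001,0.12],[0.0018,0.001,0.145],[0.0018,0.001,0.165],[0.0018,0.001,0.177],[0.0018,0.001,0.183]],"turn":[0,0,0,0,0,0,0,0]}' 40;python3 -m pendant '{"grip":[0.045,0.045,0.045,0.045,0.045,0.045,0.045,0.045],"delta_pos":[[0,0,0],[0,0,0],[0,0,0],[0,0,0],[0,0,0],[0,0,0],[0,0,0],[0,0,0]],"turn":[0,0,0,0,0,0,0,0]}' 40;python3 -m pendant '{"grip":[0.045,0.045,0.045,0.045,0.045,0.045,0.045,0.045],"delta_pos":[[0,0,0],[0,0,-0.015],[0,0,-0.04],[0,0,-0.07],[0,0,-0.1],[0,0,-0.13],[0,0,-0.14],[0,0,-0.14]],"turn":[0,0,0,0,0,0,0,0]}' 45; python3 -c "
from h import *
go(630.9,-97.1,146,-.22+np.pi/2)"
```

```text
time_s: 30.95
tcp_pos: [440.3, -231.0, 4.2]
tool_rot: [-3.14, 0.0, 0.004]
force: [0.6, 0.3, 0.7]
grip_width: 87.2
finger_force: 0.0
time_s: 31.62
tcp_pos: [442.0, -231.8, 7.5]
tool_rot: [3.141, -0.0, 0.003]
force: [-0.7, 0.9, 6.1]
grip_width: 54.8
finger_force: 40.0
time_s: 32.28
tcp_pos: [442.4, -232.4, 148.9]
tool_rot: [3.139, -0.001, 0.007]
force: [0.3, -0.2, -2.3]
grip_width: 54.5
finger_force: 45.0
delta_m [ 0.1885 -0.1353  0.0033] turn 0.22 q6 1.02 tcp [ 442.4 -232.4  148.9] tilt [ 0.004 -0.003 -1.   ] t 32.3
```

```bash
python3 -m pendant '{"grip":[0.045,0.045,0.045,0.045,0.045,0.045,0.045,0.045],"delta_pos":[[0.024,-0.017,0],[0.048,-0.034,0],[0.074,-0.053,0],[0.1,-0.072,0],[0.126,-0.09,0],[0.15,-0.108,0],[0.172,-0.123,0],[0.188,-0.135,0]],"turn":[0.03,0.06,0.09,0.12,0.15,0.18,0.22,0.22]}' 45; python3 -m pendant '{"grip":[0.045,0.045,0.045,0.045,0.045,0.045,0.045,0.045],"delta_pos":[[0,0,0],[0,0,0],[0,0,0],[0,0,0],[0,0,0],[0,0,0],[0,0,0],[0,0,0]],"turn":[0,0,0,0,0,0,0,0]}' 45;python3 look.py 16 weight lid; python3 - <<'E'
from h import *
import pickle
C,im=pickle.load(open('w16.pkl','rb'));s=observe();M=R.from_rotvec(s['tool_rot']).as_matrix()
h=cv2.cvtColor(im,cv2.COLOR_RGB2HSV);y=((h[...,0]>12)&(h[...,0]<30)&(h[...,1]>140)&(h[...,2]>70)).astype(np.uint8);y[:,:230]=0;y[:,410:]=0;y[:200]=0;y[440:]=0
n,l,st,ce=cv2.connectedComponentsWithStats(y);k=1+np.argmax(st[1:,4]);print(st[k],ce[k])
cs,_=cv2.findContours((l==k).astype(np.uint8),cv2.RETR_CCOMP,cv2.CHAIN_APPROX_NONE)
for c in cs:
    if len(c)>40:
        Q=np.array([(M.T@(plane(C,p,s['tcp_pos'][2]+18)-s['tcp_pos']))[:2] for p in c[:,0]]);e=cv2.fitEllipse(Q.astype(np.float32));print(cv2.boundingRect(c),'tool xy',np.round(e[0],1),np.round(e[1],1),Q.min(0).round(1),Q.max(0).round(1))
go(630.9,-97.1,146,-.22+np.pi/2)
E
```

```text
time_s: 32.95
tcp_pos: [629.6, -94.8, 141.7]
tool_rot: [-3.122, 0.347, 0.008]
force: [0.3, -0.7, -3.2]
grip_width: 54.4
finger_force: 45.0
time_s: 33.62
tcp_pos: [629.1, -97.0, 146.6]
tool_rot: [3.122, -0.346, 0.001]
force: [0.5, -1.4, -2.9]
grip_width: 54.7
finger_force: 45.0
[629.1 -97.  146.6] [ 3.122e+00 -3.460e-01  1.000e-03]
weight 0.56 [324. 326.] rect [321. 302.] [136. 132.] 1 [206. 172.  63.]
lid 0.77 [319. 214.] rect [319. 217.] [58. 78.] 89 [204. 131.  77.]
[  251   200   139   168 14644] [319.80101065 292.59239279]
(251, 200, 139, 168) tool xy [7.8 0.3] [52.2 74.3] [-23.9 -26.9] [45.4 27.7]
(286, 281, 69, 46) tool xy [4.3 0.4] [19.1 25.3] [ -5.4 -13. ] [13.7 13.7]
(303, 222, 44, 20) tool xy [33.2  2.1] [ 6.  17.4] [29.8 -6. ] [37.1 10.2]
delta_m [ 0.0017 -0.      0.0004] turn -0.0 q6 1.59 tcp [629.2 -96.8 146.4] tilt [ 0. -0. -1.] t 33.8
```

```bash
python3 - <<'E'
from h import *
import pickle
C,im=pickle.load(open('w16.pkl','rb'));s=observe();M=R.from_rotvec(s['tool_rot']).as_matrix()
m=masks_of('weight','wrist')[0]['region'];r=np.flatnonzero(m.any(1));c=np.flatnonzero(m.any(0));print(r.min(),r.max(),c.min(),c.max())
for row in(r.min(),r.max()): 
  for z in(16,18,20): print(row,z,(M.T@(plane(C,(320,row),s['tcp_pos'][2]+z)-s['tcp_pos'])).round(1))
# lid mask top edge
d=masks_of('lid','wrist');print([(x['score'],np.flatnonzero(x['region'].any(1))[[0,-1]],np.flatnonzero(x['region'].any(0))[[0,-1]]) for x in d])
E
python3 align.py 16 50,286,353,178,31
```

```text
236 368 253 389
236 16 [ 31.2   0.4 -16. ]
236 18 [ 31.8   0.4 -18. ]
236 20 [ 32.3   0.4 -20. ]
368 16 [-25.6   0.4 -16. ]
368 18 [-24.4   0.4 -18. ]
368 20 [-23.1   0.4 -20. ]
[(0.77, array([188, 247]), array([280, 358]))]
width 42.5 centre in tool [8.4 0.3]
```

```bash
python3 -m pendant '{"grip":[0.045,0.045,0.045,0.045,0.045,0.045,0.045,0.045],"delta_pos":[[0.0022,0,0.015],[0.0022,0,0.03],[0.0022,0,0.042],[0.0022,0,0.05],[0.0022,0,0.056],[0.0022,0,0.061],[0.0022,0,0.066],[0.0022,0,0.07]],"turn":[0,0,0,0,0,0,0,0]}' 45; python3 -m pendant '{"grip":[0.045,0.045,0.045,0.045,0.045,0.045,0.045,0.045],"delta_pos":[[0,0,0.003],[0,0,0.006],[0,0,0.009],[0,0,0.012],[0,0,0.014],[0,0,0.016],[0,0,0.017],[0,0,0.017]],"turn":[0,0,0,0,0,0,0,0]}' 45
```

```text
time_s: 34.53
tcp_pos: [631.7, -97.1, 76.3]
tool_rot: [3.123, -0.345, 0.001]
force: [-1.1, 0.1, -2.7]
grip_width: 54.6
finger_force: 45.0
time_s: 35.2
tcp_pos: [631.3, -97.1, 58.9]
tool_rot: [-3.123, 0.345, 0.001]
force: [-0.1, -1.0, -2.7]
grip_width: 54.7
finger_force: 45.0
```

Passed over the knob with no contact force, so down to the lid now.

```bash
python3 -m pendant '{"grip":[0.045,0.045,0.045,0.045,0.045,0.045,0.045,0.045],"delta_pos":[[0,0,0.0005],[0,0,0.001],[0,0,0.0015],[0,0,0.002],[0,0,0.002],[0,0,0.002],[0,0,0.002],[0,0,0.002]],"turn":[0,0,0,0,0,0,0,0]}' 45
```

```text
time_s: 35.87
tcp_pos: [631.5, -97.1, 57.5]
tool_rot: [-3.123, 0.345, -0.001]
force: [0.0, 0.9, -1.2]
grip_width: 54.5
finger_force: 45.0
```

```bash
python3 -m pendant '{"grip":[0.045,0.045,0.045,0.045,0.045,0.045,0.045,0.045],"delta_pos":[[0,0,0.0003],[0,0,0.0006],[0,0,0.001],[0,0,0.001],[0,0,0.001],[0,0,0.001],[0,0,0.001],[0,0,0.001]],"turn":[0,0,0,0,0,0,0,0]}' 45
```

```text
time_s: 36.53
tcp_pos: [631.6, -97.1, 57.4]
tool_rot: [3.123, -0.345, 0.002]
force: [-3.4, 0.3, 5.5]
grip_width: 54.5
finger_force: 45.0
```

Contact. Release, rise, check.

```bash
python3 -m pendant '{"grip":[0.06,0.07,0.08,0.087,0.087,0.087,0.087,0.087],"delta_pos":[[0,0,0],[0,0,0],[0,0,0],[0,0,0],[0,0,0],[0,0,0],[0,0,0],[0,0,0]],"turn":[0,0,0,0,0,0,0,0]}' 20;python3 -m pendant '{"grip":[0.087,0.087,0.087,0.087,0.087,0.087,0.087,0.087],"delta_pos":[[0,0,-0.015],[0,0,-0.035],[0,0,-0.06],[0,0,-0.09],[0,0,-0.12],[0,0,-0.14],[0,0,-0.14],[0,0,-0.14]],"turn":[0,0,0,0,0,0,0,0]}';python3 look.py 17 weight lid board_green; python3 - <<'E'
from h import *
import pickle
C,im=pickle.load(open('w17.pkl','rb'))
m=masks_of('weight','wrist')[0]['region'].astype(np.uint8);c=max(cv2.findContours(m,0,1)[0],key=cv2.contourArea)[:,0]
P=planes(C,c,74);e=cv2.fitEllipse(P.astype(np.float32));print('ring z74',np.round(e[0],1),np.round(e[1],1))
h=cv2.cvtColor(im,cv2.COLOR_RGB2HSV);o=((h[...,0]<16)&(h[...,1]>85)&(h[...,2]>110)).astype(np.uint8);o[300:]=0;o[:,:200]=0;o[:,450:]=0
k=cv2.findNonZero(o);print('copper bbox',cv2.boundingRect(k),'expected lid',[proj(C,np.array([630.9,-97.1,50])+R.from_euler('z',-.22).apply([sx*31,sy*25,0])).round() for sx in(1,-1) for sy in(1,-1)])
d=(im.max(2)<60);x,y=c.mean(0).astype(int);q=np.argwhere(d[y-25:y+30,x-25:x+25])+[y-25,x-25];print('ring px',x,y,'dark',q.min(0),q.max(0),'knob top exp',proj(C,(630.9,-97.1,78)).round(1))
E
```

```text
time_s: 37.2
tcp_pos: [631.4, -97.1, 56.2]
tool_rot: [-3.123, 0.345, 0.0]
force: [0.5, -0.1, -0.2]
grip_width: 87.1
finger_force: 0.0
time_s: 37.87
tcp_pos: [632.1, -97.2, 197.8]
tool_rot: [3.122, -0.345, 0.005]
force: [0.0, 1.3, -0.0]
grip_width: 87.1
finger_force: 0.0
[632.1 -97.2 197.8] [ 3.122 -0.345  0.005]
weight 0.83 [325. 245.] rect [320. 230.] [77. 76.] 90 [219. 190.  71.]
lid 0.76 [321. 217.] rect [321. 221.] [76. 64.] 88 [168. 114.  73.]
board_green 0.66 [318. 171.] rect [318. 212.] [131.  75.] 90 [ 41. 139.  74.]
ring z74 [630.8 -97.7] [54.4 57.5]
copper bbox (204, 183, 243, 98) expected lid [array([287., 183.]), array([353., 183.]), array([289., 261.]), array([351., 261.])]
ring px 320 229 dark [214 310] [236 330] knob top exp [319.9 231.7]
```

The ring is centred on the lid within about 1 mm at the expected height (outline about 56 mm at z 74), and the knob is inside it. Everything is released and the arm is clear.

```bash
python3 -c "
from bench import *
print(hand_in())"
```

```text
the job is handed in; nothing more can be done
None
```

The job is handed in at about 38 s: the green board, frame, copper lid and ring weight are stacked in the yellow nest, each measured within about 2 mm of the part below; the blue board was not touched, and `hand_in()` gave no verdict.

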